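# Press the proud dowel home in a dowelled rail

### The arm

A 6-joint arm with a two-finger parallel gripper is mounted at the origin on a cart in front of the work surface, level with it; the furniture and walls round the work are solid. World frame = base frame: x ahead of the robot, y to its left, z up, the work surface at z = 0. Lengths are in mm, angles in rad, forces in N, time in s.
With the tool pointing down it reaches from about 350 to 975 mm from the base axis. Payload 7.1 kg.
Tool frame: the origin (TCP) lies midway between the tips of the shut fingers; the grasp point (between the pads) lies 19 mm behind it (ctrl.grip_depth is the distance from the TCP to the grasp point, in mm); z points along the fingers, y is the line along which they close (so a half turn about z gives the same grasp; the last joint's range is limited). The gripper opens to 88 mm and grips with 3 to 60 N. Pads are 20 mm wide; open, the fingers measure 115 mm over their backs; the gripper's body (75 mm by 178 mm) begins 61 mm behind the grasp point.
Start: joints at [1.083, 0.423, 1.63, -0, 1.089, -0.019], TCP at [282.352, 557.568, 222.675] pointing down, gripper open.
Joint ranges: [-3, 3], [-0.9, 2.11], [0.09, 2.58], [-1.31, 4.45], [0.11, 2.69], [-2.54, 2.54]. Speed limits (rad/s): [2.39, 2.39, 3.01, 3.14, 3.14, 3.14].

### API

Orientations are given as a rotation vector (axis times angle).
In Python, from workcell import get_obs, vision, ctrl gives the robot as it stands.
- The arm moves only by the tool step_arm, never from a script. Its argument "plan" is a list of rows, each a list of 7 numbers: the opening, from -1 (shut) to 1 (fully open), then the shift along the tool's x, y, z as a fraction of full scale, then the turn, a rotation vector about the tool's x, y, z as a fraction of full scale. In form: [[fingers, dx, dy, dz, wx, wy, wz], ...]. A call has 1 to 20 rows; each row shifts and turns the commanded pose from where the row before left it, along the tool's axes as they then stand; what a row does not reach is not made up. Full scale, the value 1, is 50 mm for a shift and 0.12 rad for a turn. A row lasts 1/8 s, in which the tool goes at most 62.5 mm and 10.7 degrees, less where a joint would pass 70% of its speed; a pose out of reach is approached as far as the arm can. A call with a number of a shift or a turn outside -1 to 1 is refused whole. A call with a gripper value outside its range is refused whole. The fingers move at their own pace and stop on an object; the grip force is fixed at half the most. Time passes only in rows, so rows that do not move let the fingers close. It gives the time, the measured TCP pose, the force, the opening and the grip force at its end, in the units of the state.
- get_obs(): the state, without advancing time (a new reading comes with each control period).
- vision.get_image(name): name is "scene" or "top" or "wrist"; returns a dict with "pixels" (480x640x3 uint8, red, green, blue), "depth" (480x640 float32, mm along the optical axis (not along the pixel's ray), 0 where there is no reading), "fx", "fy", "cx", "cy" (pixels), "T" (4x4, takes a point from camera to world coordinates); the wrist camera has in their place "T_tool_cam" (4x4, takes a point from camera to tool coordinates, whose origin is the TCP and whose axes are the flange's). Camera axes: x right, y down, z forward; pixel columns grow to the right and rows downward; lengths in mm; the calibration is good to about 2 mm. A picture is of the moment at which its call begins: read the wrist's pose just before it.
- ctrl.close_job(): hands the job in; it is judged then, once.
The state is a dict: "t": time; "qpos": joint angles; "qvel": joint speeds; "joint_torque": joint torques, N m; "ee_pos": TCP position; "orientation": TCP orientation; "ft_force": force on the tool from outside, world axes, zero at the start; "moment": the same for the moment, N m; "width": finger opening in mm; "grasp_force": force on a finger pad.
Only numpy, scipy, OpenCV 4.12 (cv2) and the standard library are available. Lean on these libraries where they do the work, as an engineer would, in place of code of your own. Each camera call takes 0.05 s, during which the arm holds its last target. There are 200 camera calls.

### The job

Four dowels stand in a row in the top of the wooden rail on the bench, and one of them still stands proud of the other three. Press that one gently straight down with the fingertips until it is fully home, level with its neighbours, then draw the hand a good ten centimetres clear above it. Do not grip or pull up the dowel, do not touch the other dowels, and leave the tools and bits of wood lying round about as they are.

Things in the scene. Friction and masses are not known exactly. Their poses are not given: they have to be found in the camera images.
- dowel_proud (a joint): travel of the proud dowel straight down into its hole, in m: it starts between 0.004 and 0.007, grows as the dowel is pressed and ends against the bottom of the hole at 0.020 (fully home). The dowel stands (0.030 - value) above the top of the rail. It is a close sliding fit: about 5 N pushes it down slowly, it stays where it is left, and at the bottom it stops dead.
- proud_top (a point): centre of the flat top of the proud dowel, a plain upright wooden dowel 12 mm across whose top stands 23 to 26 mm above the rail at the start and 10 mm when home. It may be at any of the four places in the row, 70 mm apart.
- rail: the straight wooden rail, 56 mm wide (its x), 300 mm long (its y) and 44 mm high, lying flat, fixed to the bench between two end stops 30 mm high, 24 mm thick and 90 mm wide; origin at the centre of its underside. The four dowels stand on its centre line (x = 0) at y = -105, -35, 35 and 105 mm. Pencil lines cross the top at each dowel.
- dowel_set_1: a dowel that is already home, to be left untouched: wooden, 12 mm across, its top 10 mm above the top of the rail; origin on its axis at the level of the top of the rail (44 mm above the bench)
- dowel_set_2: a dowel that is already home, to be left untouched: wooden, 12 mm across, its top 10 mm above the top of the rail; origin on its axis at the level of the top of the rail (44 mm above the bench)
- dowel_set_3: a dowel that is already home, to be left untouched: wooden, 12 mm across, its top 10 mm above the top of the rail; origin on its axis at the level of the top of the rail (44 mm above the bench)
- pencil: flat carpenter's pencil, 15x161x8 mm, lying loose beside the rail; bystander, to be left alone; origin at the centre of its underside, long side along its y
- sanding_block: cork sanding block, 65x113x33 mm, loose on the bench; bystander, to be left alone; origin at the centre of its underside, long side along its y
- pliers: combination pliers, 60x184x15 mm, lying loose on the bench; bystander, to be left alone; origin at the centre of its underside, long side along its y
- offcut: thin stick of wood, 22x140x22 mm, lying loose on the bench; bystander, to be left alone; origin at the centre of its underside, long side along its y
- masking_tape: roll of masking tape lying flat, 101x100x26 mm, loose on the bench; bystander, to be left alone; origin at the centre of its underside, long side along its y

How it is judged:
By the outcome, as a careful person would: the job done as asked, in the order asked, and still so for the second after the job is handed in, with the robot touching nothing.
It also fails if it takes over 29 s, if anything falls off the work surface, if the arm or the gripper's body presses on something with over 40 N, if the wrist force passes 120 N, or if a joint passes its speed limit or range.

## Working session

There is one attempt and no reset: what is moved stays moved. The work goes in short steps, Python scripts to look and compute and a tool call to move; the robot and the scene stay as the last step left them, time stands still between calls to the robot, and variables do not carry over. Pictures are saved under pics/ and viewed, at most 10 in all, crops included, and the job is handed in when it is done.

Besides the shell and the picture viewer there is one more tool, called after ">>>" as a command line: name --pt "numbers of a row" for each row, then --argument value for the rest. step_arm: Moves the arm, as the interface text tells. Its arguments: {"type":"object","properties":{"plan":{"type":"array","items":{"type":"array","items":{"type":"number","minimum":-1,"maximum":1}}}},"required":["plan"]}

```bash
mkdir -p pics; python3 - <<'E'
from workcell import get_obs, vision, ctrl
import cv2, numpy as np
o=get_obs(); print({k:np.round(v,3).tolist() for k,v in o.items()})
for n in ["top","scene"]:
    d=vision.get_image(n); cv2.imwrite(f"pics/{n}0.png",d["pixels"][:,:,::-1]); np.savez(f"{n}0.npz",**d)
    print(n,d["fx"],d["fy"],d["cx"],d["cy"],np.round(d["T"],3).tolist())
E
```

```text
{'t': 0.0, 'qpos': [1.083, 0.424, 1.631, 0.0, 1.089, -0.019], 'qvel': [0.001, 0.001, -0.001, 0.0, 0.0, -0.002], 'joint_torque': [-0.003, -54.465, -27.366, 0.064, 0.023, -0.0], 'ee_pos': [282.11, 557.096, 221.921], 'orientation': [-0.73, -3.055, 0.002], 'ft_force': [-0.198, -0.519, -0.174], 'moment': [0.063, -0.063, -0.042], 'grasp_force': 0.0, 'width': 88.039}
top 584.2576070003701 584.2576070003701 321.3060867654959 236.84657277526986 [[0.011, -0.997, 0.072, 424.988], [-1.0, -0.013, -0.016, 65.833], [0.017, -0.072, -0.997, 1101.922], [0.0, 0.0, 0.0, 1.0]]
scene 575.7889221935129 575.7889221935129 314.06781041640335 238.63819052035146 [[-0.995, -0.087, 0.055, 440.957], [-0.103, 0.823, -0.559, 632.269], [0.004, -0.562, -0.827, 916.603], [0.0, 0.0, 0.0, 1.0]]
```

View pics/top0.png

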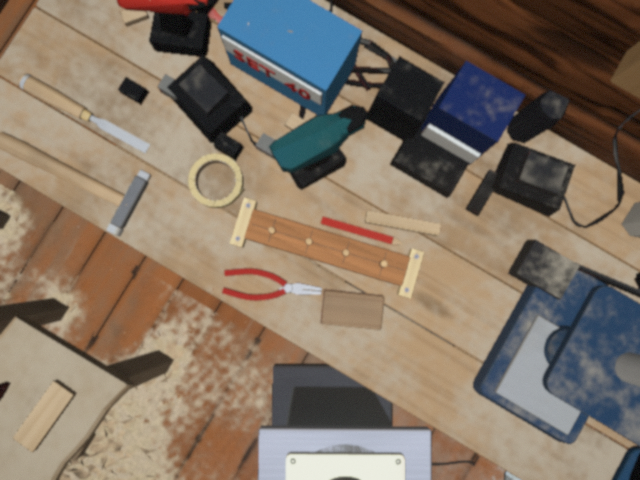

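View pics/scene0.png

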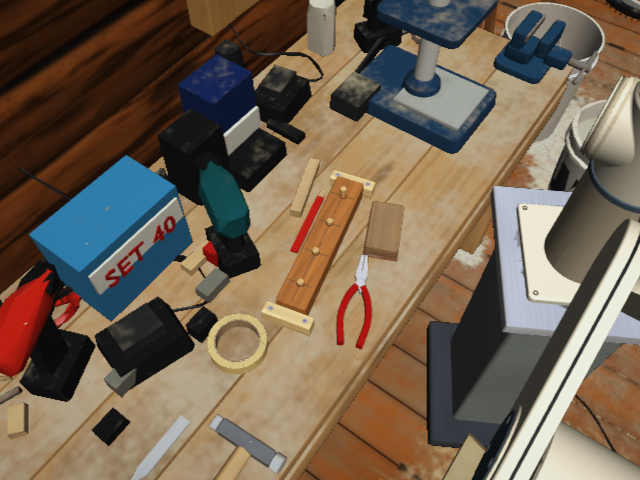

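The top view shows the rail with dowels near (271,230), (309,241), (346,252) and (384,264). In the scene view they are near (300,282), (316,251), (330,222) and (343,190), and the far one looks taller. I'll enlarge these and triangulate.

```bash
cat > h.py <<'E'
import numpy as np, cv2
def ray(d,u,v):
    r=np.array([(u-d["cx"])/d["fx"],(v-d["cy"])/d["fy"],1]); T=d["T"]; r=T[:3,:3]@r
    return T[:3,3], r/np.linalg.norm(r)
def plane(d,u,v,z):
    c,r=ray(d,u,v); return c+r*(z-c[2])/r[2]
def tri(a,b):
    (c1,r1),(c2,r2)=a,b
    s=np.linalg.lstsq(np.c_[r1,-r2],c2-c1,rcond=None)[0]
    p,q=c1+s[0]*r1,c2+s[1]*r2
    return (p+q)/2,np.linalg.norm(p-q)
def blobs(d,pts,R=11):
    hsv=cv2.cvtColor(d["pixels"],cv2.COLOR_RGB2HSV).astype(int); out=[]
    for u,v in pts:
        w=hsv[v-R:v+R+1,u-R:u+R+1]
        m=((w[...,2]>195)).astype(np.uint8)
        n,l,st,ce=cv2.connectedComponentsWithStats(m)
        i=[k for k in range(1,n)]
        k=min(i,key=lambda k:np.hypot(*(ce[k]-R))-0.05*st[k,4]) if i else None
        out.append((np.array([u-R,v-R])+ce[k],st[k].tolist()) if k else None)
    return out
E
python3 - <<'E'
from h import *
t=dict(np.load("top0.npz")); s=dict(np.load("scene0.npz"))
pt=[(271,230),(309,241),(346,252),(384,264)]; ps=[(300,282),(316,251),(330,222),(343,190)]
bt=blobs(t,pt); bs=blobs(s,ps)
for a,b in zip(bt,bs):
    print(a,b)
    if a and b: print(np.round(tri(ray(t,*a[0]),ray(s,*b[0]))[0],1))
for (u,v),(a,b) in zip(pt,ps):
    print("d",t["depth"][v-4:v+5,u-4:u+5].min(), t["depth"][v,u], s["depth"][b-6:b+6,a-4:a+5].min())
c1=cv2.resize(t["pixels"][205:305,225:430],None,fx=3.9,fy=3,interpolation=cv2.INTER_CUBIC)[:,:800]
c1=cv2.resize(t["pixels"][215:285,255:400],(800,386),interpolation=cv2.INTER_CUBIC)
c2=cv2.resize(s["pixels"][170:310,270:370],(430,600),interpolation=cv2.INTER_CUBIC)
cv2.imwrite("pics/c1.png",c1[...,::-1]); cv2.imwrite("pics/c2.png",c2[...,::-1])
E
```

```text
(array([271.  , 229.75]), [9, 9, 5, 5, 16]) (array([300.2 , 280.88]), [8, 8, 7, 5, 25])
[512.3 139.5  54.4]
(array([308.46666667, 241.13333333]), [9, 9, 4, 5, 15]) (array([315.44, 249.2 ]), [8, 7, 6, 5, 25])
[492.7  71.9  54.6]
(array([345.5, 252.5]), [9, 10, 4, 4, 14]) (array([329.47826087, 220.04347826]), [8, 7, 6, 5, 23])
[473.3   5.2  54.7]
(array([383.80952381, 263.14285714]), [9, 8, 5, 5, 21]) (array([342.86363636, 188.        ]), [8, 7, 6, 5, 22])
[454.3 -62.   68.7]
d 1046.8643 1053.3318 988.79315
d 1045.6881 1049.7402 0.0
d 0.0 1050.7319 1061.724
d 1030.8513 1031.6848 1085.8226
```

View pics/c1.png

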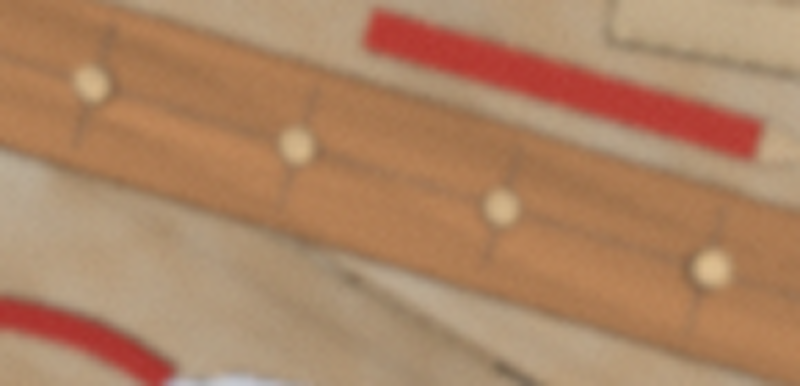

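View pics/c2.png

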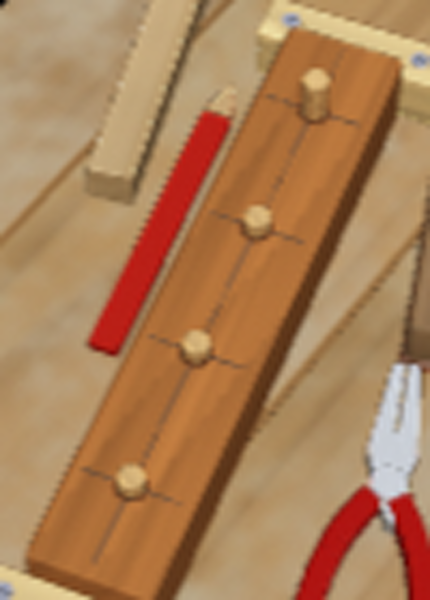

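The far dowel (scene 343,188) is the proud one: its top is at about (454, -62, 69), and the other three sit at z≈54.5. I'll shut the fingers and move above it.

>>> step_arm --pt "-1 -0.27 -0.3 0 0 0 0" --pt "-1 -0.54 -0.59 0 0 0 0" --pt "-1 -0.54 -0.59 0 0 0 0" --pt "-1 -0.54 -0.59 0 0 0 0" --pt "-1 -0.54 -0.59 0 0 0 0" --pt "-1 -0.54 -0.59 0 0 0 0" --pt "-1 -0.54 -0.59 0 0 0 0" --pt "-1 -0.54 -0.59 0 0 0 0" --pt "-1 -0.54 -0.59 0 0 0 0" --pt "-1 -0.54 -0.59 0 0 0 0" --pt "-1 -0.54 -0.59 0 0 0 0" --pt "-1 -0.54 -0.59 0 0 0 0" --pt "-1 -0.54 -0.59 0 0 0 0" --pt "-1 -0.54 -0.59 0 0 0 0" --pt "-1 -0.54 -0.59 0 0 0 0" --pt "-1 -0.54 -0.59 0 0 0 0" --pt "-1 -0.27 -0.3 0 0 0 0" --pt "-1 0 0 0 0 0 0" --pt "-1 0 0 0 0 0 0"

```text
t: 2.48
ee_pos: [453.3, -58.9, 222.5]
orientation: [-0.73, -3.055, -0.0]
ft_force: [0.1, 0.4, -0.2]
width: 0.5
grasp_force: 0.0
```

```bash
cat > w.py <<'E'
from h import *
from workcell import get_obs, vision
from scipy.spatial.transform import Rotation as Ro
def wrist(name):
    o=get_obs(); d=vision.get_image("wrist"); M=np.eye(4)
    M[:3,:3]=Ro.from_rotvec(o["orientation"]).as_matrix(); M[:3,3]=o["ee_pos"]
    d["T"]=M@d["T_tool_cam"]; np.savez(name+".npz",**{k:d[k] for k in("pixels","depth","fx","fy","cx","cy","T")})
    cv2.imwrite(f"pics/{name}.png",d["pixels"][...,::-1]); return o,d
E
python3 - <<'E'
from w import *
o,d=wrist("w1")
def proj(p):
    q=np.linalg.inv(d["T"])@np.r_[p,1]; return (d["fx"]*q[0]/q[2]+d["cx"],d["fy"]*q[1]/q[2]+d["cy"])
print(proj([454.3,-62,68.7]),proj([473.3,5.2,54.5]),o["ee_pos"],d["T"][:3,3])
E
```

```text
(np.float64(324.0361976845176), np.float64(225.07517916530503)) (np.float64(408.730762723148), np.float64(204.4887761300262)) [453.31380011 -58.93858902 222.49564417] [379.1095913  -20.97273411 384.55588758]
```

View pics/w1.png

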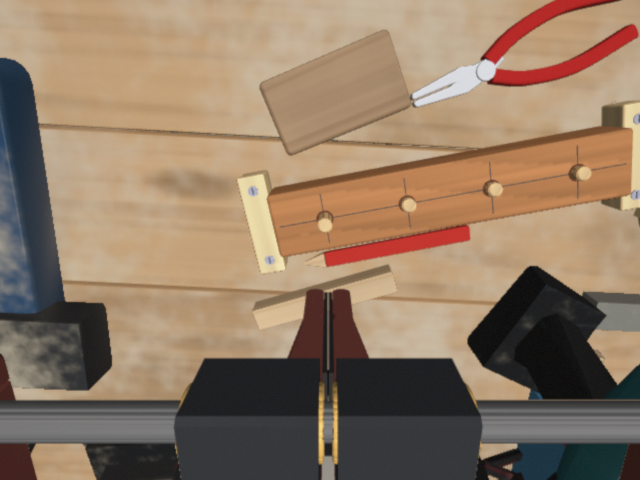

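The wrist view shows the proud dowel's top at about (324,223), against a prediction of (324,225), so agreement is within about 1 mm. The path down looks clear. I'll lower to about 12 mm above the top.

>>> step_arm --pt "-1 -0.03 -0.05 0.3 0 0 0" --pt "-1 0 0 0.6 0 0 0" --pt "-1 0 0 0.7 0 0 0" --pt "-1 0 0 0.6 0 0 0" --pt "-1 0 0 0.4 0 0 0" --pt "-1 0 0 0.2 0 0 0" --pt "-1 0 0 0 0 0 0" --pt "-1 0 0 0 0 0 0" --pt "-1 0 0 0 0 0 0"

```text
t: 3.65
ee_pos: [455.0, -62.1, 83.4]
orientation: [0.729, 3.054, 0.0]
ft_force: [0.0, -0.5, 0.3]
width: 1.0
grasp_force: 0.0
```

```bash
python3 - <<'E'
from w import *
o,d=wrist("w2"); print(o["ee_pos"],o["ft_force"])
q=np.linalg.inv(d["T"])@np.r_[o["ee_pos"],1]; print("tcp px",d["fx"]*q[0]/q[2]+d["cx"],d["fy"]*q[1]/q[2]+d["cy"])
cv2.imwrite("pics/w2c.png",cv2.resize(d["pixels"][200:340,230:430],(800,560),interpolation=cv2.INTER_CUBIC)[...,::-1])
E
```

```text
[455.03996596 -62.09720182  83.41459958] [ 0.02861634 -0.4654015   0.2996909 ]
tcp px 326.5890177428476 313.1475050462176
```

View pics/w2c.png

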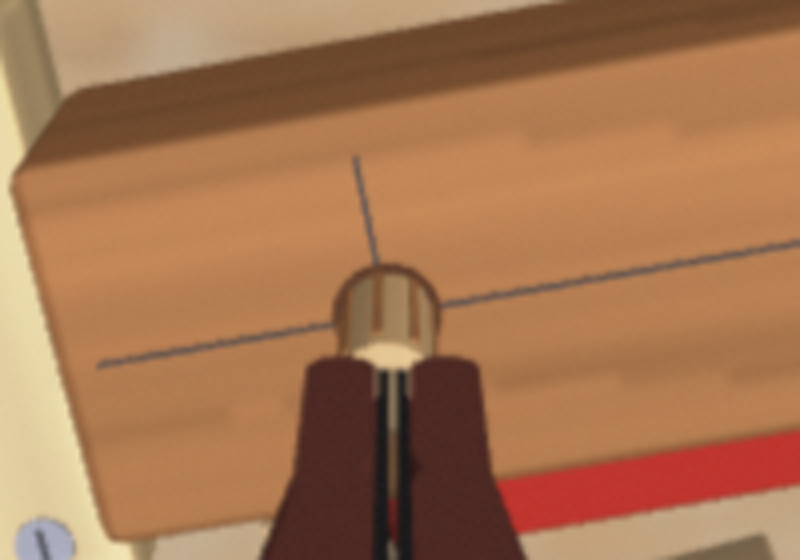

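The shut fingertips sit centred over the proud dowel (crop around (390,350)) and clear of everything else. Pressing gently now.

>>> step_arm --pt "-1 0 0 0.1 0 0 0" --pt "-1 0 0 0.08 0 0 0" --pt "-1 0 0 0.04 0 0 0" --pt "-1 0 0 0.04 0 0 0" --pt "-1 0 0 0.04 0 0 0" --pt "-1 0 0 0.04 0 0 0" --pt "-1 0 0 0 0 0 0" --pt "-1 0 0 0 0 0 0"

```text
t: 4.7
ee_pos: [454.5, -62.1, 65.6]
orientation: [0.73, 3.056, -0.0]
ft_force: [-1.5, -0.3, 1.9]
width: 0.6
grasp_force: 0.8
```

>>> step_arm --pt "-1 0 0 0.03 0 0 0" --pt "-1 0 0 0.03 0 0 0" --pt "-1 0 0 0.03 0 0 0" --pt "-1 0 0 0.03 0 0 0" --pt "-1 0 0 0.03 0 0 0" --pt "-1 0 0 0 0 0 0" --pt "-1 0 0 0 0 0 0"

```text
t: 5.58
ee_pos: [454.5, -62.0, 58.1]
orientation: [0.73, 3.056, 0.0]
ft_force: [-0.4, 0.2, 0.7]
width: 0.7
grasp_force: 0.5
```

>>> step_arm --pt "-1 0 0 0.02 0 0 0" --pt "-1 0 0 0.02 0 0 0" --pt "-1 0 0 0.02 0 0 0" --pt "-1 0 0 0.01 0 0 0"

```text
t: 6.08
ee_pos: [454.5, -62.1, 54.7]
orientation: [0.73, 3.056, 0.0]
ft_force: [-1.4, -0.1, 4.5]
width: 0.5
grasp_force: 2.4
```

>>> step_arm --pt "-1 0 0 0.01 0 0 0" --pt "-1 0 0 0.01 0 0 0"

```text
t: 6.32
ee_pos: [454.6, -62.1, 54.0]
orientation: [0.73, 3.056, -0.0]
ft_force: [-2.8, 0.7, 14.7]
width: 0.4
grasp_force: 7.3
```

>>> step_arm --pt "-1 0 0 0.006 0 0 0" --pt "-1 0 0 0 0 0 0"

```text
t: 6.58
ee_pos: [454.6, -62.1, 54.0]
orientation: [0.73, 3.055, 0.0]
ft_force: [-3.7, -0.3, 14.2]
width: 0.2
grasp_force: 7.2
```

The tool has stopped dead at z = 54.0 with 14 N on it, so the dowel is home. Now I'll lift straight up 150 mm.

>>> step_arm --pt "-1 0 0 -0.04 0 0 0" --pt "-1 0 0 -0.2 0 0 0" --pt "-1 0 0 -0.5 0 0 0" --pt "-1 0 0 -0.8 0 0 0" --pt "-1 0 0 -0.8 0 0 0" --pt "-1 0 0 -0.6 0 0 0" --pt "-1 0 0 -0.2 0 0 0" --pt "-1 0 0 0 0 0 0" --pt "-1 0 0 0 0 0 0" --pt "-1 0 0 0 0 0 0"

```text
t: 7.82
ee_pos: [453.8, -61.9, 209.2]
orientation: [-0.729, -3.053, 0.0]
ft_force: [0.0, -1.1, -0.6]
width: 0.8
grasp_force: 0.0
```

```bash
python3 - <<'E'
from w import *
s=vision.get_image("scene")
o,d=wrist("w3"); print(o["ee_pos"],o["ft_force"])
bs=blobs(s,[(300,282),(316,251),(330,222),(343,195)])
print(bs)
cv2.imwrite("pics/c3.png",np.hstack([cv2.resize(s["pixels"][170:310,270:370],(350,490),interpolation=cv2.INTER_CUBIC),cv2.resize(d["pixels"][100:310,210:400],(443,490))])[...,::-1])
E
```

```text
[453.91850797 -61.97611757 209.3805253 ] [ 0.0032094  -0.02787623  0.13225063]
[(array([300.2 , 280.88]), [8, 8, 7, 5, 25]), (array([315.30769231, 249.19230769]), [7, 7, 7, 5, 26]), (array([329.47826087, 220.04347826]), [8, 7, 6, 5, 23]), (array([342.66666667, 192.875     ]), [8, 7, 6, 5, 24])]
```

View pics/c3.png

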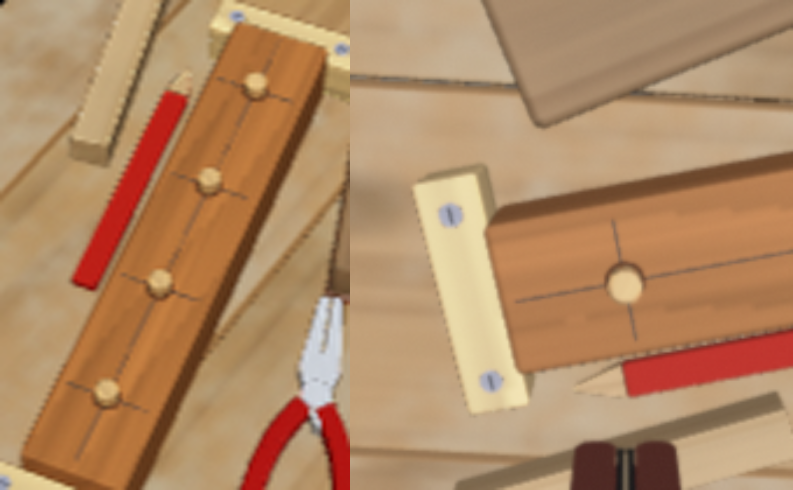

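The far dowel (crop 257,85) now stands level with the other three. The pencil, offcut and pliers haven't moved, and the hand is 155 mm above it.

```bash
python3 -c "
from workcell import ctrl; print(ctrl.close_job())"
```

```text
the job is handed in; nothing more can be done
None
```

The proud dowel, the one at the far -y end of the rail, is pressed fully home and level with its neighbours; the hand is about 155 mm clear above it, nothing else was touched, and the job is handed in.

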